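Fish the coil stand out from under the wire guard

TASK

The steel mosquito-coil stand has been knocked deep under the fixed wire guard: take the hooked rod, reach it in through the guard's open end, catch the stand's spike and draw the stand out with the rod alone until you feel it come up against both stop pins, and keep a steady pull of about 10 N on it there for a second. Guard and pins are only lightly fixed, so never load them with more than 20 N. Then unhook the rod, leave the stand out by the pins and midway between them, and lay the rod flat on the open ledge well clear of it, without the robot touching or tipping the stand or disturbing the other things.

Things in the scene. Friction and masses are not known exactly. Their poses are not given: they have to be found in the camera images.
- guard: Fixed tunnel of steel-wire arches (5 mm wire, 30 mm apart). Origin on the ledge outside the open end: where the stand's centre comes to lie against both pins if their stop is set mid-way; z up, +y straight out of the open end. Wires span x -70 to 70, y -270 (closed by upright wires) to -60 mm (open end); 85 mm clear under the roof, 135 mm between sides. Position and yaw vary.
- stop_mid (a point): Fixed point on the guard's middle line, y +38.4 mm, on the ledge: the middle of the stop's travel. The stop: two upright steel pins, 10 mm thick, 26 mm tall, 64 mm apart (centres at guard x -32 and +32), on a steel strip clamped to the ledge anywhere from 12 mm nearer the guard to 12 mm farther out. Its setting changes and is not measured: feel for it. Counts as part of the guard.
- stand: Loose steel coil stand, about 0.5 kg: a round puck 90 mm wide, 22 mm tall, with a central upright spike 8 mm thick, its top 50 mm above the underside. Origin: centre of the underside, z up. Starts 130 to 200 mm deep (guard -y), up to 18 mm off the middle line. Slides with an unknown drag. Drawn by the spike off the middle line, it meets one pin first and rolls round it on to the other.
- spike (a point): Point on the axis of the stand's spike, 36 mm above the stand's underside.
- rod: Loose hooked rod lying flat, 0.2 kg: wooden handle (22 mm wide in x, 30 mm tall, y -30 to 90 mm); 7 mm steel rod, axis 3.5 mm above the underside, from the handle to y -300, there turned square into a 32 mm crossbar towards +x ending in a 12 mm lip back towards +y. Origin: on the underside below the grip point near the balance, z up; grip the handle across x.
- hook (a point): Middle of the hook's crossbar on its axis: x +16, y -300, z +3.5 mm in the rod's frame. The spike has to lie on the +y side of the crossbar, between rod and lip (25 mm apart), to be drawn.
- tin: Closed tin box for coils, 83 x 113 x 39 mm, origin under its centre; a bystander.
- case: Closed blue plastic lighter case, 55 x 85 x 23 mm, origin under its centre; a bystander.
- cup: Orange plastic cup, 74 mm wide at the rim, 90 mm tall, origin under its centre; a bystander.
- pestle: Wooden pestle lying on its side, 150 mm long along its x, 36 mm thick, origin at the underside midway; a bystander.

How it is judged:
By the outcome, as a careful person would: the job done as asked, in the order asked, and still so for the second after the job is handed in, with the robot touching nothing.
It also fails if it takes over 59 s, if anything falls off the work surface, if the arm or the gripper's body presses on something with over 40 N, if the wrist force passes 120 N, or if a joint passes its speed limit or range.

ROBOT

A 6-joint arm with a two-finger parallel gripper is mounted at the origin on the work surface. World frame = base frame: x ahead of the robot, y to its left, z up, the work surface at z = 0. Lengths are in mm, angles in rad, forces in N, time in s.
With the tool pointing down it reaches from about 300 to 775 mm from the base axis. Payload 14.6 kg.
Tool frame: the origin (TCP) lies at the very end of the fingers, on their centre line; the grasp point (between the pads) lies 19 mm behind it; z points along the fingers, y is the line along which they close (so a half turn about z gives the same grasp; the last joint's range is limited). The gripper opens to 94 mm and grips with 3 to 60 N. Pads are 16 mm wide; open, the fingers measure 119 mm over their backs; the gripper's body (75 mm by 177 mm) begins 78 mm behind the grasp point.
Start: joints at [-1.186, 0.3, 1.521, -0, 1.321, -0.067], TCP at [240.114, -494.808, 205.446] pointing down, gripper open.
Joint ranges: [-3.03, 3.03], [-0.79, 2.21], [0.23, 2.52], [-1.04, 4.18], [0, 3.07], [-2.55, 2.55]. Speed limits (rad/s): [2.22, 2.22, 2.57, 3.14, 3.14, 3.14].

INTERFACE

Orientations are given as [roll, pitch, yaw] about the fixed x, y, z axes, in that order (R = Rz(yaw) Ry(pitch) Rx(roll)).
In Python, from cell import manip, eyes, ticket gives the robot as it stands. The module is installed in compiled form; this text tells all that it offers.
- The arm moves only by the tool arm_command, never from a script. Its argument "plan" is a list of rows, each a list of 5 numbers: the opening, from -1 (shut) to 1 (fully open), then the shift along the tool's x, y, z in m, then the turn about the tool's z in rad. In form: [[jaw, dx, dy, dz, roll], ...]. A call has 1 to 20 rows; each row shifts and turns the commanded pose from where the row before left it, along the tool's axes as they then stand; what a row does not reach is not made up. A row lasts 1/8 s, in which the tool goes at most 62.5 mm and 10.7 degrees, less where a joint would pass 70% of its speed; a pose out of reach is approached as far as the arm can. A call is refused whole if a number of a shift passes 0.0625 or a number of a turn 0.188, either way. A call with a gripper value outside its range is refused whole. The fingers move at their own pace and stop on an object; "newtons" is the grip in N (left out, the last holds). Time passes only in rows, so rows that do not move let the fingers close. It gives the time, the measured TCP pose, the force, the opening and the grip force at its end, in the units of the state.
- manip.read_state(): the state, without advancing time (a new reading comes with each control period).
- eyes.camera(name): name is "scene" or "top" or "wrist"; returns a dict with "img" (480x640x3 uint8, blue, green, red), "z_map" (480x640 float32, mm along the optical axis (not along the pixel's ray), 0 where there is no reading), "fx", "fy", "cx", "cy" (pixels), "eye" and "orientation" of the camera in the world. Camera axes: x right, y down, z forward; pixel columns grow to the right and rows downward; lengths in mm; the calibration is good to about 2 mm. A picture is of the moment at which its call begins.
- ticket.sign_off(): hands the job in; it is judged then, once.
The state is a dict: "clock": time; "joints": joint angles; "qd": joint speeds; "effort": joint torques, N m; "eef_pos": TCP position; "eef_rot": TCP orientation; "wrist_force": force on the tool from outside, world axes, zero at the start; "moment": the same for the moment, N m; "finger_gap": finger opening in mm; "finger_force": force on a finger pad.
Only numpy, scipy, OpenCV 4.12 (cv2) and the standard library are available. Lean on these libraries where they do the work, as an engineer would, in place of code of your own. Each camera call takes 0.05 s, during which the arm holds its last target. There are 200 camera calls.

## Working session

There is one attempt and no reset: what is moved stays moved. The work goes in short steps, Python scripts to look and compute and a tool call to move; the robot and the scene stay as the last step left them, time stands still between calls to the robot, and variables do not carry over. Pictures are saved under pics/ and viewed, at most 13 in all, crops included, and the job is handed in when it is done.

Besides the shell and the picture viewer there is one more tool, called after "Request:" as a command line: name --pt "numbers of a row" for each row, then --argument value for the rest. arm_command: Moves the arm, as the interface text tells. Its arguments: {"type":"object","properties":{"plan":{"type":"array"},"newtons":{"type":"number"}},"required":["plan"]}

```bash
mkdir -p pics; cat > h.py <<'E'
import numpy as np, cv2
from cell import manip, eyes, ticket
from scipy.spatial.transform import Rotation as R
def rot(c):
    o=np.array(c["orientation"],float)
    return o if o.shape==(3,3) else R.from_euler('xyz',o).as_matrix()
def plane(c,u,v,z):
    d=rot(c)@np.array([(u-c["cx"])/c["fx"],(v-c["cy"])/c["fy"],1.]);e=np.array(c["eye"],float)
    return e+d*(z-e[2])/d[2]
def cloud(c):
    v,u=np.mgrid[:480,:640];Z=c["z_map"]
    P=np.stack([(u-c["cx"])/c["fx"]*Z,(v-c["cy"])/c["fy"]*Z,Z],-1)@rot(c).T+np.array(c["eye"])
    P[Z==0]=np.nan
    return P
E
python3 - <<'E'
from h import *
print(manip.read_state())
a=[]
for n in("top","scene"):
    c=eyes.camera(n);print(n,c["eye"],c["orientation"],c["fx"],c["cx"],c["cy"]);cv2.imwrite(f"pics/{n}0.png",c["img"]);np.save(n+"0.npy",c,allow_pickle=True)
E
```

```text
{'clock': 0.0, 'joints': array([-1.18561667e+00,  3.00461004e-01,  1.52160818e+00,  3.43539559e-05,
        1.32067148e+00, -6.65480656e-02]), 'qd': array([ 6.59972973e-04,  1.46123348e-03,  1.58302552e-04,  4.51621091e-04,
       -1.77867919e-03, -3.90206092e-05]), 'effort': array([-6.95366889e-04, -5.31808126e+01, -3.52742708e+01,  7.08305743e-02,
        2.44302111e-02, -7.99634245e-05]), 'eef_pos': array([ 240.01731368, -494.56955938,  204.88040085]), 'eef_rot': array([-3.14044941e+00, -1.09542327e-04,  4.51719140e-01]), 'wrist_force': array([-0.87368826, -0.96659648,  0.38752413]), 'moment': array([ 0.01305602, -0.0220147 , -0.01085402]), 'finger_force': 0.0, 'finger_gap': 93.9529628255144}
top [ 466.29604859  -81.61579171 1185.41241437] [-3.04393247e+00 -7.72146499e-04 -1.57291479e+00] 576.2463275681023 316.62807309489557 232.71251579003524
scene [1349.0921462  -306.66261163  826.58964151] [-2.34693246  0.01885135  1.25621236] 581.7058879540061 321.5141222280096 238.85532958255706
```

View pics/top0.png

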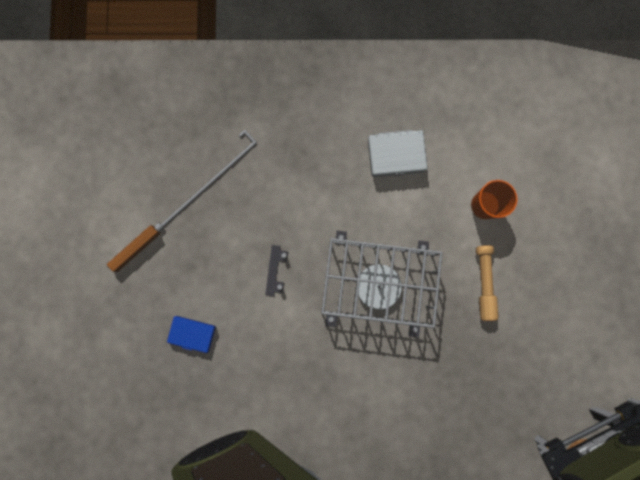

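View pics/scene0.png

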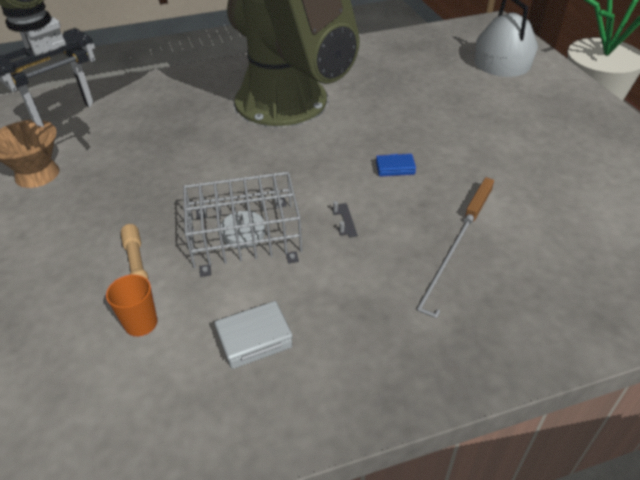

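The top view shows the guard, with posts at about (341,236), (423,245), (333,322) and (414,330). Its open end faces image-left, and the pins are near (284,256) and (280,289). The puck is at (379,287). The rod runs from its handle at (107,268) to its hook at (253,143), with the lip at (242,134).

```bash
python3 - <<'E'
from h import *
c=np.load("top0.npy",allow_pickle=True).item();s=np.load("scene0.npy",allow_pickle=True).item()
img=c["img"];hsv=cv2.cvtColor(img,cv2.COLOR_BGR2HSV);P=cloud(c)
# handle
m=((hsv[...,0]<16)&(hsv[...,1]>130)&(hsv[...,2]>60)).astype(np.uint8);m[:200]=0;m[300:]=0;m[:,180:]=0
v,u=np.nonzero(m);r=cv2.minAreaRect(np.c_[u,v].astype(np.float32));b=cv2.boxPoints(r)
print("handle",[plane(c,*q,30)[:2].round(1) for q in b],plane(c,*r[0],30).round(1),"depth z",np.nanmedian(P[v,u,2]))
for n,q in dict(rodend=(253,143),lipcorner=(243,133),bend=(160,230)).items(): print(n,plane(c,*q,3.5).round(1))
for n,q in dict(p1=(284,256),p2=(280,289)).items(): print(n,plane(c,*q,20).round(1))
# roof: depth cloud 80..100 
mm=(P[...,2]>75)&(P[...,2]<105);mm[:,:315]=0;mm[:,450:]=0;mm[:220]=0;mm[340:]=0
Q=P[mm];print(len(Q),np.median(Q[:,2]));rr=cv2.minAreaRect(Q[:,:2].astype(np.float32));print(rr,cv2.boxPoints(rr))
# puck
mm=(P[...,2]>17)&(P[...,2]<28);mm[:,:345]=0;mm[:,415:]=0;mm[:255]=0;mm[315:]=0
Q=P[mm];print("puck",len(Q),np.median(Q,0));rr=cv2.minEnclosingCircle(Q[:,:2].astype(np.float32));print(rr)
crop=img[225:345,225:450];cv2.imwrite("pics/c1.png",np.hstack([cv2.resize(crop,None,fx=3.5,fy=3.5,interpolation=2)]))
cv2.imwrite("pics/c2.png",cv2.resize(s["img"][160:320,170:370],None,fx=3.5,fy=3.5,interpolation=2))
cv2.imwrite("pics/c3.png",cv2.resize(img[120:280,100:265],None,fx=3.5,fy=3.5,interpolation=2))
E
```

```text
handle [array([517.2, 338.1]), array([596. , 251.9]), array([580.5, 237.8]), array([501.9, 324. ])] [548.7 288.1  30. ] depth z 28.95217708573739
rodend [771.   50.    3.5]
lipcorner [792.4  71.1   3.5]
bend [588.4 240.1   3.5]
p1 [533.2 -16.6  20. ]
p2 [466.8  -8.8  20. ]
2358 91.69815747568418
((479.31524658203125, -205.7107391357422), (214.9434051513672, 145.20457458496094), 82.86894989013672) [[ 393.93307  -303.33835 ]
 [ 538.0145   -321.36392 ]
 [ 564.6974   -108.08313 ]
 [ 420.61597   -90.057556]]
puck 1159 [ 468.41931597 -207.61723269   21.72752609]
((472.48272705078125, -207.27154541015625), 44.74677276611328)
```

View pics/c1.png

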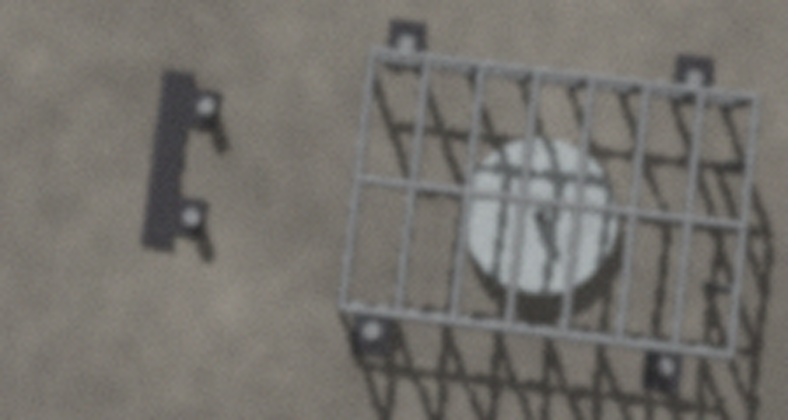

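View pics/c3.png

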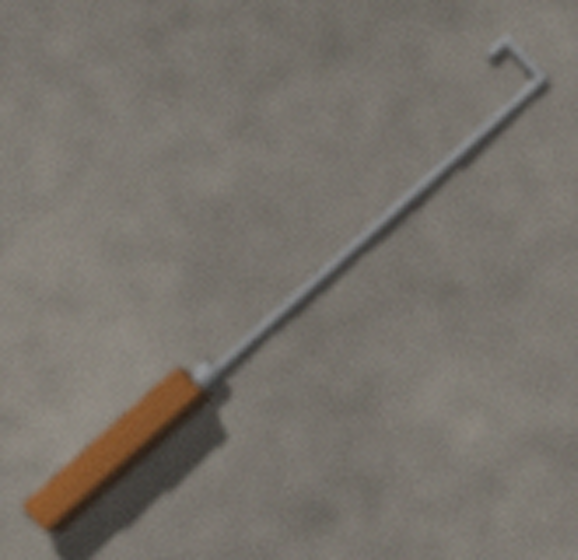

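View pics/c2.png

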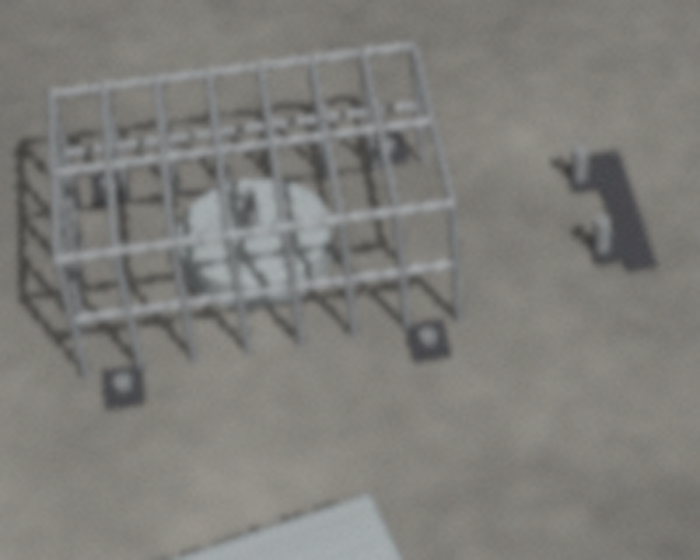

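The depth readings match the sizes given (roof 92, puck radius 44.7, handle length 117). This puts the guard origin at about (500,-42) with yaw -0.124, and the stand at guard (-7,-167). The rod origin is at about (569,266), with its +y direction at 2.32 rad. I'll move over the rod now.

Request:
arm_command --pt "1 0.0449 -0.0386 0 0" --pt "1 0.0449 -0.0386 0 0" --pt "1 0.0449 -0.0386 0 0" --pt "1 0.0449 -0.0386 0 0" --pt "1 0.0449 -0.0386 0 0" --pt "1 0.0449 -0.0386 0 0" --pt "1 0.0449 -0.0386 0 0" --pt "1 0.0449 -0.0386 0 0" --pt "1 0.0449 -0.0386 0 0" --pt "1 0.0449 -0.0386 0 0" --pt "1 0.0449 -0.0386 0 0" --pt "1 0.0449 -0.0386 0 0" --pt "1 0.0449 -0.0386 0 0" --pt "1 0.0449 -0.0386 0 -0.18" --pt "1 0 0 0 -0.18" --pt "1 0 0 0 -0.18" --pt "1 0 0 0 -0.18" --pt "1 0 0 0 -0.18" --pt "1 0 0 0 -0.18" --pt "1 0 0 0 -0.18"

```text
clock: 2.6
eef_pos: [569.6, 265.8, 205.0]
eef_rot: [-3.141, 0.0, 1.718]
wrist_force: [-0.4, -0.2, -1.3]
finger_gap: 94.0
finger_force: 0.0
```

Request:
arm_command --pt "1 0 0 0.02 -0.18" --pt "1 0 0 0.02 -0.18" --pt "1 0 0 0.02 -0.18" --pt "1 0 0 0.02 -0.07" --pt "1 0 0 0 0" --pt "1 0 0 0 0"

```text
clock: 3.35
eef_pos: [570.0, 265.9, 126.2]
eef_rot: [3.141, 0.0, 2.32]
wrist_force: [0.9, -0.3, 0.8]
finger_gap: 94.2
finger_force: 0.0
```

```bash
python3 - <<'E'
from h import *
s=manip.read_state();print(s["clock"],s["eef_pos"],s["eef_rot"],s["joints"],s["wrist_force"])
c=eyes.camera("wrist");cv2.imwrite("pics/w1.png",c["img"]);print(c["eye"],c["orientation"])
img=c["img"];hsv=cv2.cvtColor(img,cv2.COLOR_BGR2HSV)
m=((hsv[...,0]<18)&(hsv[...,1]>120)&(hsv[...,2]>60)).astype(np.uint8)
m=cv2.morphologyEx(m,cv2.MORPH_OPEN,np.ones((5,5)))
k=max(cv2.findContours(m,0,2)[0],key=cv2.contourArea);r=cv2.minAreaRect(k)
B=np.array([plane(c,*q,30) for q in cv2.boxPoints(r)]);print(B.round(1),B.mean(0))
E
```

```text
3.35 [569.96868351 265.89700494 126.19220604] [3.14096609e+00 2.53958632e-04 2.32010719e+00] [ 3.78277868e-01  5.43328174e-01  1.36671104e+00 -1.00742681e-05
  1.23087742e+00 -3.71029714e-01] [ 0.88670891 -0.28733968  0.75955774]
[524.69898973 313.60613424 304.94019483] [2.91147872e+00 1.10591880e-03 7.50473827e-01]
[[581.3 239.4  30. ]
 [503.7 326.8  30. ]
 [517.8 339.5  30. ]
 [596.8 253.4  30. ]] [549.89449664 289.80102165  30.        ]
```

View pics/w1.png

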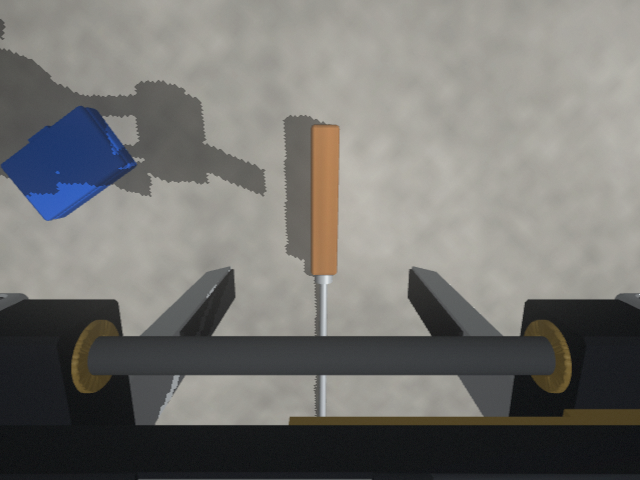

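The wrist image shows the handle at columns 312–340, centred between the open fingers and aligned with them. The wrist measurement agrees within 2 mm, so I'll descend and grip.

Request:
arm_command --pt "1 0.001 0 0.04 0.01" --pt "1 0 0 0.04 0" --pt "1 0 0 0.03 0" --pt "1 0 0 0.012 0" --pt "1 0 0 0 0" --pt "-1 0 0 0 0" --pt "-1 0 0 0 0" --pt "-1 0 0 0 0" --pt "-1 0 0 0 0" --pt "-1 0 0 0 0" --pt "-1 0 0 0 0" --pt "-1 0 0 0 0" --pt "-1 0 0 0 0" --newtons 55

```text
clock: 5.03
eef_pos: [569.1, 266.6, 3.5]
eef_rot: [3.141, 0.0, 2.312]
wrist_force: [0.1, 0.2, 0.4]
finger_gap: 21.7
finger_force: 55.0
```

Request:
arm_command --pt "-1 0 0 -0.015 0" --pt "-1 0 0 -0.025 0" --pt "-1 0 0 -0.022 0.1" --pt "-1 0 0 0 0.17" --pt "-1 0 0 0 0.17" --pt "-1 0 0 0 0.17" --pt "-1 0 0 0 0.17" --pt "-1 0 0 0 0.086" --pt "-1 -0.015 -0.018 0 0" --pt "-1 -0.015 -0.018 0 0" --pt "-1 -0.015 -0.017 0 0" --pt "-1 0 0 0 0" --pt "-1 0 0 0 0" --pt "-1 0 0 0 0"

```text
clock: 6.78
eef_pos: [511.3, 228.8, 65.6]
eef_rot: [3.141, -0.0, 1.446]
wrist_force: [-0.3, -0.7, -2.2]
finger_gap: 21.5
finger_force: 55.0
```

```bash
python3 - <<'E'
from h import *
s=manip.read_state();print(s["clock"],s["eef_pos"],s["eef_rot"],s["wrist_force"],s["finger_gap"])
a=eyes.camera("top");b=eyes.camera("scene");np.save("top1.npy",a,allow_pickle=True);np.save("scene1.npy",b,allow_pickle=True)
x=cv2.resize(a["img"][200:340,180:420],(800,467),interpolation=2)
cv2.imwrite("pics/t1.png",x)
cv2.imwrite("pics/s1.png",cv2.resize(b["img"][120:300,170:410],(800,600),interpolation=2))
E
```

```text
6.775 [511.34851161 228.82694418  65.596011  ] [ 3.14124273e+00 -2.03438734e-04  1.44591819e+00] [-0.2518289  -0.71035993 -2.21390153] 21.530698247359123
```

View pics/t1.png

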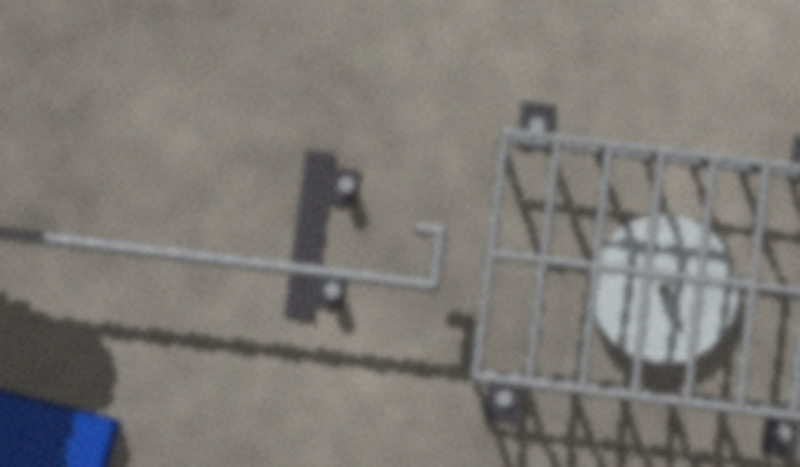

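View pics/s1.png

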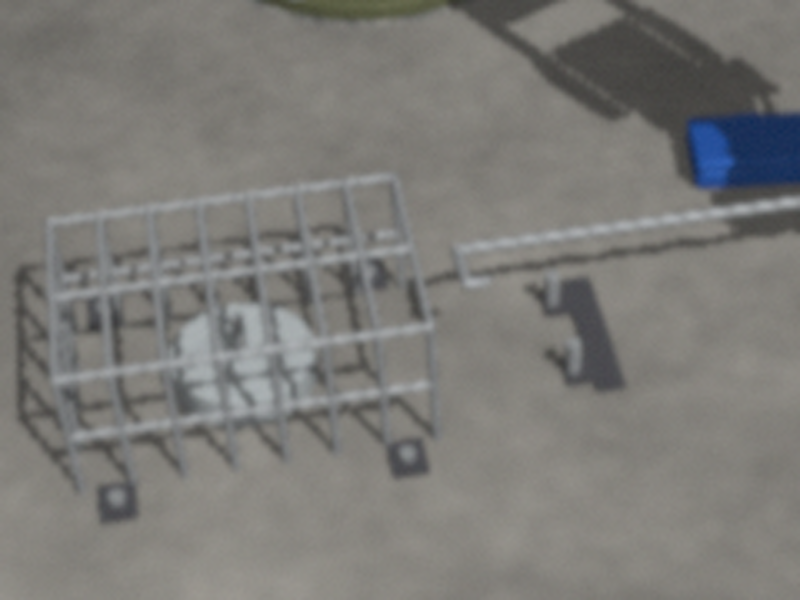

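The top crop shows the hook corner at (437,285), its far corner at (440,229), and the puck disc at columns 594–740 and rows 213–362. The scene crop shows the hook raised at (460,262), just outside the open end.

```bash
python3 - <<'E'
from h import *
a=np.load("top1.npy",allow_pickle=True).item();k=240/800
O=np.array([499.8,-42]);ex=np.array([.9923,-.1241]);ey=np.array([.1241,.9923])
def g(n,u,v,z):
    p=plane(a,180+u*k,200+v*k,z)[:2];print(n,p.round(1),"guard",((p-O)@ex).round(1),((p-O)@ey).round(1))
g("corner",437,285,65);g("far",440,229,65);g("puck",667,288,22);g("rod start",45,238,65)
for n,u,v in(("pinA",346,184),("pinB",332,290)):g(n,u,v,26)
g("fr1",507,131,89);g("fr2",477,378,89)
P=cloud(a)[262:312,352:408].reshape(-1,3);Q=P[(P[:,2]>33)&(P[:,2]<56)];print("spike pts",len(Q),np.median(Q,0) if len(Q) else 0)
if len(Q):print(((np.median(Q,0)[:2]-O)@ex,(np.median(Q,0)[:2]-O)@ey))
Q=P[(P[:,2]>17)&(P[:,2]<27)];c,r=cv2.minEnclosingCircle(Q[:,:2].astype(np.float32));print(r,(np.array(c)-O)@ex,(np.array(c)-O)@ey)
P=cloud(a)[262:290,300:320].reshape(-1,3);Q=P[(P[:,2]>40)&(P[:,2]<80)];print("hook z",np.median(Q[:,2]) if len(Q) else 0)
E
```

```text
corner [473.4 -71.8] guard -22.5 -32.8
far [505.9 -73.6] guard 9.9 -30.6
puck [ 471.6 -210.1] guard -7.2 -170.3
rod start [501.1 156.4] guard -23.3 197.0
pinA [534.5 -16.5] guard 31.3 29.6
pinB [470.8  -8.4] guard -33.0 29.8
fr1 [ 561.  -112.2] guard 69.5 -62.1
fr2 [420.8 -94.6] guard -71.9 -62.0
spike pts 14 [ 472.22502486 -206.70888383   49.07338144]
(np.float64(-6.92227535142763), np.float64(-166.86267984429102))
44.85765838623047 -6.887260193481456 -167.82648533142088
hook z 67.34444454501806
```

Request:
arm_command --pt "-1 -0.015 0 0 0" --pt "-1 -0.025 0 0 0" --pt "-1 -0.025 0 0 0" --pt "-1 -0.025 0 0 0" --pt "-1 -0.025 0 0 0" --pt "-1 -0.025 0 0 0" --pt "-1 -0.015 0 0 0" --pt "-1 -0.01 0 0 0" --pt "-1 0 0 0 0" --pt "-1 0 0 0.01 0" --pt "-1 0 0 0.01 0" --pt "-1 0 0 0.009 0" --pt "-1 0 0 0 0"

```text
clock: 8.5
eef_pos: [489.8, 64.9, 35.5]
eef_rot: [-3.14, 0.0, 1.446]
wrist_force: [0.4, 0.0, -1.1]
finger_gap: 21.6
finger_force: 55.0
```

```bash
python3 - <<'E'
from h import *
a=eyes.camera("top");b=eyes.camera("scene")
x=cv2.resize(a["img"][230:350,300:460],(640,480),interpolation=2)
cv2.imwrite("pics/t2.png",x)
E
```

```text
(no output)
```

View pics/t2.png

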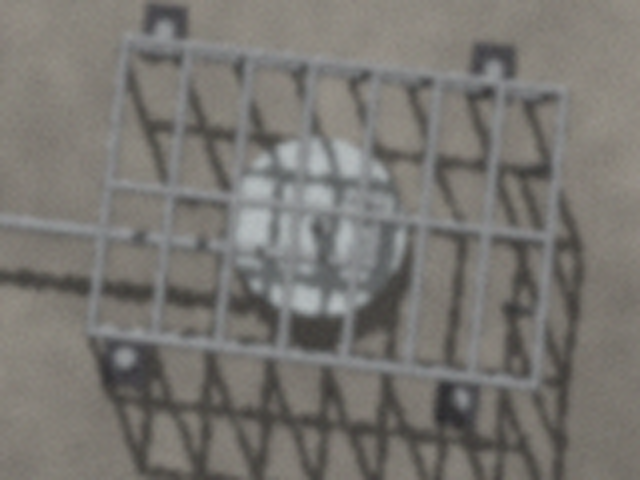

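The hook lies level past the spike, with its crossbar at about (375,225), and the stand hasn't moved. I'll start drawing.

Request:
arm_command --pt "-1 0.01 0 0 0" --pt "-1 0.006 0 0 0" --pt "-1 0.008 0 0 0" --pt "-1 0.012 0.001 0 0" --pt "-1 0.015 0.001 0 0" --pt "-1 0.015 0.001 0 0" --pt "-1 0.015 0.001 0 0"

```text
clock: 9.48
eef_pos: [504.4, 145.8, 36.4]
eef_rot: [-3.141, 0.0, 1.446]
wrist_force: [-0.2, -3.2, -1.9]
finger_gap: 21.9
finger_force: 55.0
```

Request:
arm_command --pt "-1 0.015 0.001 0 0" --pt "-1 0.015 0.001 0 0" --pt "-1 0.015 0.0005 0 0" --pt "-1 0.014 0 0 0" --pt "-1 0.01 0 0 0" --pt "-1 0.005 0 0 0" --pt "-1 0.003 0 0 0"

```text
clock: 10.35
eef_pos: [516.4, 220.8, 36.4]
eef_rot: [-3.141, 0.0, 1.446]
wrist_force: [-0.6, -4.3, -2.1]
finger_gap: 21.5
finger_force: 55.0
```

```bash
cat > g.py <<'E'
from h import *
O=np.array([499.8,-42]);ex=np.array([.9923,-.1241]);ey=np.array([.1241,.9923])
s=manip.read_state();p=s["eef_pos"][:2]-O;f=s["wrist_force"][:2]
print(round(s["clock"],2),"tcp guard",(p@ex).round(1),(p@ey).round(1),"F",(f@ex).round(2),(f@ey).round(2),s["wrist_force"][2].round(1))
def stand():
    a=eyes.camera("top");P=cloud(a).reshape(-1,3);D=(P[:,:2]-O);X=D@ex;Y=D@ey
    m=(P[:,2]>17)&(P[:,2]<27)&(abs(X)<60)&(Y<24)&(Y>-230);Q=np.c_[X,Y][m].astype(np.float32)
    c,r=cv2.minEnclosingCircle(Q);print("stand",np.round(c,1),round(r,1))
    m=(P[:,2]>45)&(P[:,2]<56)&(abs(X)<60)&(Y<24)&(Y>-55);print("spike",np.c_[X,Y][m].mean(0),m.sum())
    return a
if __name__=="__main__":stand()
E
python3 g.py
```

```text
10.35 tcp guard -16.2 262.9 F -0.11 -4.32 -2.1
stand [ -0.5 -30.2] 44.8
spike [ -0.96952162 -30.66002815] 12
```

Request:
arm_command --pt "-1 0.005 0 0 0" --pt "-1 0.005 0 0 0" --pt "-1 0.003 0 0 0" --pt "-1 0.002 0 0 0"

```text
clock: 10.9
eef_pos: [518.3, 235.8, 36.4]
eef_rot: [-3.142, 0.0, 1.446]
wrist_force: [-0.5, -3.9, -3.4]
finger_gap: 21.7
finger_force: 55.0
```

Request:
arm_command --pt "-1 0.0015 0 0 0" --pt "-1 0.0015 0 0 0"

```text
clock: 11.15
eef_pos: [518.7, 238.6, 36.4]
eef_rot: [-3.142, 0.0, 1.446]
wrist_force: [-0.5, -4.0, -3.2]
finger_gap: 21.4
finger_force: 55.0
```

Request:
arm_command --pt "-1 0.001 0 0 0"

```text
clock: 11.28
eef_pos: [518.8, 239.6, 36.5]
eef_rot: [-3.142, 0.0, 1.446]
wrist_force: [-0.5, -4.0, -2.5]
finger_gap: 21.7
finger_force: 55.0
```

Request:
arm_command --pt "-1 0.0008 0 0 0"

```text
clock: 11.4
eef_pos: [518.9, 240.4, 36.4]
eef_rot: [-3.142, 0.0, 1.446]
wrist_force: [-0.1, -3.0, -1.5]
finger_gap: 21.6
finger_force: 55.0
```

Request:
arm_command --pt "-1 0.0007 0 0 0"

```text
clock: 11.52
eef_pos: [519.0, 241.1, 36.4]
eef_rot: [-3.142, -0.0, 1.446]
wrist_force: [-1.1, -3.6, -2.3]
finger_gap: 21.9
finger_force: 55.0
```

Request:
arm_command --pt "-1 0.0005 0 0 0"

```text
clock: 11.65
eef_pos: [519.0, 241.6, 36.5]
eef_rot: [-3.142, 0.0, 1.446]
wrist_force: [-0.1, -3.9, -2.4]
finger_gap: 22.1
finger_force: 55.0
```

Request:
arm_command --pt "-1 0.0005 0 0 0"

```text
clock: 11.78
eef_pos: [519.1, 242.1, 36.4]
eef_rot: [-3.142, 0.0, 1.446]
wrist_force: [-0.2, -4.0, -1.7]
finger_gap: 21.7
finger_force: 55.0
```

Request:
arm_command --pt "-1 0.0005 0 0 0"

```text
clock: 11.9
eef_pos: [519.2, 242.6, 36.5]
eef_rot: [-3.142, -0.0, 1.446]
wrist_force: [-1.1, -3.6, -2.1]
finger_gap: 21.6
finger_force: 55.0
```

Request:
arm_command --pt "-1 0.0005 0 0 0"

```text
clock: 12.02
eef_pos: [519.2, 243.0, 36.4]
eef_rot: [-3.142, 0.0, 1.446]
wrist_force: [-0.4, -5.3, -1.7]
finger_gap: 21.4
finger_force: 55.0
```

Request:
arm_command --pt "-1 0.0005 0 0 0"

```text
clock: 12.15
eef_pos: [519.3, 243.5, 36.4]
eef_rot: [-3.142, 0.0, 1.446]
wrist_force: [-0.7, -6.1, -3.2]
finger_gap: 21.9
finger_force: 55.0
```

```bash
python3 g.py
```

```text
12.15 tcp guard -16.1 285.7 F 0.01 -6.1 -3.2
stand [ 0.  -7.8] 44.8
spike [-0.14348083 -7.17240087] 13
```

Request:
arm_command --pt "-1 0.0005 0 0 0"

```text
clock: 12.32
eef_pos: [519.3, 243.7, 36.3]
eef_rot: [-3.141, 0.001, 1.446]
wrist_force: [-0.2, -8.3, -2.2]
finger_gap: 21.7
finger_force: 55.0
```

Request:
arm_command --pt "-1 0.0005 0 0 0"

```text
clock: 12.45
eef_pos: [519.3, 243.9, 36.2]
eef_rot: [-3.141, 0.001, 1.446]
wrist_force: [-0.6, -10.7, -2.5]
finger_gap: 21.7
finger_force: 55.0
```

Request:
arm_command --pt "-1 0.0005 0 0 0"

```text
clock: 12.58
eef_pos: [519.3, 244.1, 36.1]
eef_rot: [-3.141, 0.002, 1.446]
wrist_force: [0.2, -12.4, -2.5]
finger_gap: 21.3
finger_force: 55.0
```

Request:
arm_command --pt "-1 -0.0004 0 0 0" --pt "-1 0 0 0 0" --pt "-1 0 0 0 0"

```text
clock: 12.95
eef_pos: [519.3, 243.9, 36.2]
eef_rot: [-3.141, 0.001, 1.446]
wrist_force: [-0.7, -9.4, -2.0]
finger_gap: 21.5
finger_force: 55.0
```

```bash
python3 - <<'E'
from g import *
a=stand()
P=cloud(a).reshape(-1,3);D=P[:,:2]-O;X=D@ex;Y=D@ey
for k in(-1,1):
    m=(P[:,2]>22)&(P[:,2]<30)&(abs(X-32*k)<12)&(abs(Y-31)<10);print(k,m.sum(),np.c_[X,Y,P[:,2]][m].mean(0))
cv2.imwrite("pics/t3.png",cv2.resize(a["img"][240:310,240:340],(800,560),interpolation=2))
E
```

```text
12.95 tcp guard -16.2 286.1 F 0.49 -9.43 -2.0
stand [-0.1 -7.4] 44.8
spike [-1.4146681  -5.24817168] 14
-1 29 [-29.13363528  29.05426589  24.91001623]
1 26 [28.92953479 28.81190287 25.4063047 ]
```

View pics/t3.png

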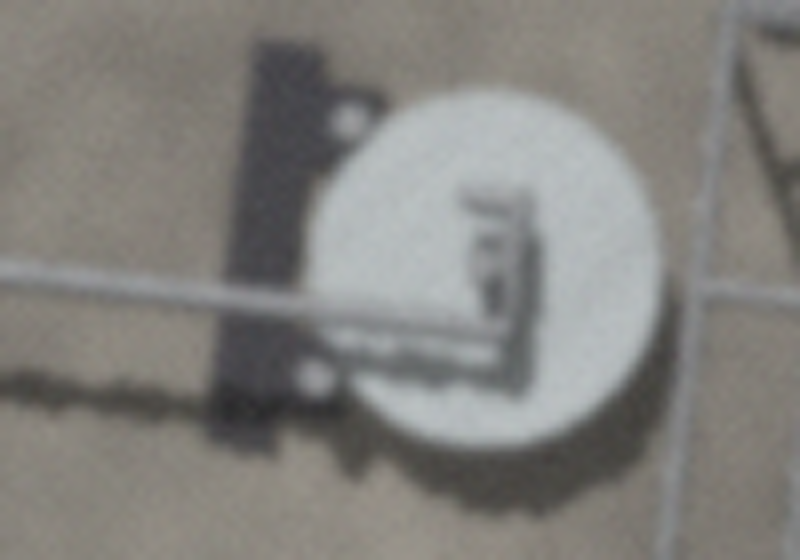

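Both pins show in contact at about (350,120) and (318,378), with the spike caught in the hook. I'll nudge gently sideways to confirm it's seated, then hold the pull.

Request:
arm_command --pt "-1 0 0.001 0 0" --pt "-1 0 0 0 0"

```text
clock: 13.25
eef_pos: [520.2, 243.7, 36.2]
eef_rot: [-3.141, 0.001, 1.446]
wrist_force: [-1.1, -9.2, -2.0]
finger_gap: 21.5
finger_force: 55.0
```

Request:
arm_command --pt "-1 0 -0.001 0 0" --pt "-1 0 -0.001 0 0" --pt "-1 0 0 0 0"

```text
clock: 13.62
eef_pos: [518.3, 243.9, 36.2]
eef_rot: [-3.141, 0.002, 1.446]
wrist_force: [-0.8, -10.3, -3.1]
finger_gap: 21.5
finger_force: 55.0
```

Request:
arm_command --pt "-1 0 0.001 0 0" --pt "-1 0 0 0 0"

```text
clock: 13.88
eef_pos: [519.3, 243.8, 36.2]
eef_rot: [-3.141, 0.001, 1.446]
wrist_force: [-1.1, -10.0, -2.1]
finger_gap: 21.8
finger_force: 55.0
```

The pull barely changes with the nudges, so the stand is seated on both pins. Holding at 10 N.

Request:
arm_command --pt "-1 0 0 0 0" --pt "-1 0 0 0 0" --pt "-1 0 0 0 0" --pt "-1 0 0 0 0" --pt "-1 0 0 0 0" --pt "-1 0 0 0 0" --pt "-1 0 0 0 0" --pt "-1 0 0 0 0" --pt "-1 0 0 0 0" --pt "-1 0 0 0 0" --pt "-1 0 0 0 0" --pt "-1 0 0 0 0"

```text
clock: 15.38
eef_pos: [519.3, 243.8, 36.2]
eef_rot: [-3.141, 0.002, 1.446]
wrist_force: [-1.0, -9.7, -2.6]
finger_gap: 21.3
finger_force: 55.0
```

Request:
arm_command --pt "-1 -0.002 0 0 0" --pt "-1 -0.003 0 0 0" --pt "-1 -0.004 0 0 0" --pt "-1 0 0 0 0" --pt "-1 0 0 -0.008 0" --pt "-1 0 0 -0.012 0" --pt "-1 0 0 -0.014 0" --pt "-1 0 0 -0.016 0" --pt "-1 0 0 0 0"

```text
clock: 16.5
eef_pos: [519.0, 236.0, 88.2]
eef_rot: [3.139, -0.001, 1.446]
wrist_force: [0.8, 0.2, -2.8]
finger_gap: 21.9
finger_force: 55.0
```

```bash
python3 g.py
```

```text
16.5 tcp guard -15.4 278.3 F 0.74 0.25 -2.8
stand [-0.2 -7.6] 44.7
spike [-0.14753112 -7.17805997] 13
```

The hook is off and the stand stayed seated. Now I'll carry the rod back to its open spot.

Request:
arm_command --pt "-1 0.012 0.015 0 0" --pt "-1 0.012 0.016 0 0" --pt "-1 0.012 0.015 0 -0.05" --pt "-1 0 0 0 -0.13" --pt "-1 0 0 0 -0.17" --pt "-1 0 0 0 -0.17" --pt "-1 0 0 0 -0.17" --pt "-1 0 0 0 -0.12" --pt "-1 0 0 0 -0.05" --pt "-1 0 0 0.03 0" --pt "-1 0 0 0.03 0" --pt "-1 0 0 0.012 0" --pt "-1 0 0 0 0" --pt "-1 0 0 0 0"

```text
clock: 18.3
eef_pos: [569.0, 266.0, 15.6]
eef_rot: [3.14, 0.001, 2.306]
wrist_force: [-0.1, 1.1, -1.7]
finger_gap: 21.5
finger_force: 55.0
```

Request:
arm_command --pt "-1 0 0 0.006 0" --pt "-1 0 0 0.003 0" --pt "-1 0 0 0.001 0" --pt "-1 0 0 0 0"

```text
clock: 18.8
eef_pos: [568.4, 265.7, 4.4]
eef_rot: [-3.142, -0.0, 2.306]
wrist_force: [0.4, -0.1, -2.5]
finger_gap: 22.0
finger_force: 55.0
```

Request:
arm_command --pt "-1 0 0 0.001 0" --pt "-1 0 0 0 0"

```text
clock: 19.05
eef_pos: [568.5, 265.7, 3.5]
eef_rot: [3.141, 0.0, 2.306]
wrist_force: [0.8, -1.2, -2.5]
finger_gap: 21.9
finger_force: 55.0
```

Request:
arm_command --pt "0 0 0 0 0" --pt "0 0 0 0 0" --pt "0.5 0 0 0 0" --pt "1 0 0 0 0" --pt "1 0 0 0 0" --pt "1 0 0 0 0" --pt "1 0 0 -0.02 0" --pt "1 0 0 -0.04 0" --pt "1 0 0 -0.05 0" --pt "1 0 0 -0.05 0" --pt "1 0 0 0 0" --pt "1 0 0 0 0"

```text
clock: 20.55
eef_pos: [568.2, 265.6, 163.7]
eef_rot: [3.141, 0.0, 2.306]
wrist_force: [-0.4, 0.1, 0.3]
finger_gap: 93.5
finger_force: 0.0
```

```bash
python3 - <<'E'
from g import *
a=stand();cv2.imwrite("pics/t4.png",a["img"])
E
```

```text
20.55 tcp guard 29.7 313.7 F -0.41 0.1 0.3
stand [-0.1 -7.7] 44.7
spike [-0.14657168 -7.18144572] 13
```

View pics/t4.png

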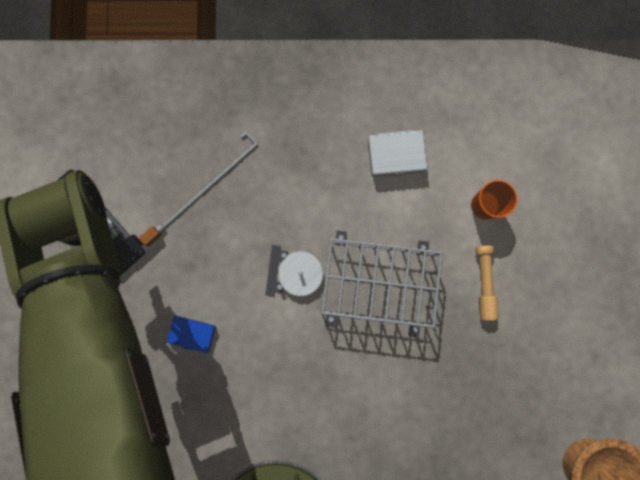

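The picture shows the stand against both pins at (300,274) and the rod lying flat with its hook at (250,138), well clear. The tin, case, cup and pestle haven't moved.

```bash
python3 -c "
from h import *
print(ticket.sign_off())"
```

```text
the job is handed in; nothing more can be done
None
```

I drew the stand out to both stop pins and held it there at about 10 N for over a second (highest reading 12.4 N). I then unhooked the rod, left the stand midway between the pins, laid the rod flat well clear, and handed the job in at about 21 s.

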